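Snap the rack tag onto the loop of the tag board

TASK

Pick the rack tag up by its black grip and slide it, hook first, down the sloping tag board so that the hook goes over the upper leg of the steel loop and its sprung gate flicks shut behind the leg. Then, still holding it, draw the tag back up the slope until the shut gate comes up against the leg, to check that it holds, and let go so that the tag stays hooked on and lying flat on the board. Leave the felt block, the thread spool and the tape roll where they stand.

Things in the scene. Friction and masses are not known exactly. Their poses are not given: they have to be found in the camera images.
- tag_grip (a point): Loose rigid rack tag, 183 mm long, 0.23 kg, flat on the bench, mouth roughly towards the robot. Point: centre of its black grip block, 18 mm above the underside; x along the tag to the hook's mouth, y across, z normal to the underside. Block: x -30 to 25, 26 mm wide (hold it across y), 36 mm high. Behind it a grey label plate, x -86 to -26, 56 mm wide, 5 mm thick.
- hook_home (a point): Point in the tag's steel fork where the leg's axis lies when fully home: 42 mm ahead of the grip's centre, 7 mm above the underside; axes as tag_grip. Fork: 44 mm wide, 14 mm thick; two prongs 10 mm wide, round ends 55 mm ahead of this point; throat between them 24 mm wide, closed end 5 mm behind this point.
- gate (a joint): Sprung steel gate across the hook's mouth: 0 shut, up to 1.38 rad pushed inwards (it opens only inwards). Hinged on the -y prong 46 mm ahead of hook_home; its tip sweeps back to 18 mm ahead of it. The leg opens it with 2 to 8 N; it flicks shut once the leg's axis is within 14 mm of hook_home. Drawn back, the shut gate meets the leg with its axis about 35 mm ahead of hook_home.
- board: Fixed plywood tag board, panel 250 x 130 mm; origin on the bench, 105 mm (level) behind the panel's lower edge. z up; the panel rises at 30 degrees along its x, away from the robot, so its normal leans 30 degrees from vertical towards the robot. Surface 14 mm above the bench at the lower edge, 139 mm at the upper.
- loop_leg (a point): Upper leg of the board's steel loop: point on its axis 7 mm off the panel; axes as the board. Round bar 10 mm thick, square to the panel, on its middle line, 90 mm up the slope from the lower edge. From its top, 45 mm off the panel, the loop runs down the slope to a second leg 75 mm lower. The tag goes on parallel to the panel, mouth down the slope, a prong on either side of the leg.
- felt_block: Loose wood-and-felt sanding block 45x85x40 mm, bystander; origin at the centre of its underside.
- spool_0: Loose black thread spool 44 mm across, 50 mm high, bystander; origin at the centre of its underside.
- tape_roll: Loose roll of tape lying flat, 94 mm across, 24 mm high, bystander; origin at the centre of its underside.
Not all that is in view belongs to the job. Of the things that look like the part that bears tag_grip, the larger one is meant.

How it is judged:
On the way, in this order (a step that is already met when the one before it is completed fails the run):
1. the leg of the loop is in the throat of the hook and the gate has shut behind it (x of loop_leg in the frame of tag_grip between 0.034 and 0.06 m and y of loop_leg in the frame of tag_grip between -0.013 and 0.013 m and z of loop_leg in the frame of tag_grip between -0.03 and 0.012 m and value of joint gate below 0.12 rad), for 0.1 s.
2. the tag has been drawn back up the slope until the shut gate is against the leg (x of loop_leg in the frame of tag_grip between 0.034 and 0.083 m and y of loop_leg in the frame of tag_grip between -0.013 and 0.013 m and z of loop_leg in the frame of tag_grip between -0.03 and 0.012 m and x of loop_leg in the frame of tag_grip above 0.071 m and value of joint gate below 0.12 rad), for 0.1 s.
At the end, for the whole second after the job is handed in: The upper leg of the loop is inside the throat of the hook (axis 34 to 83 mm ahead of the grip's centre, within 13 mm of the middle), the gate is shut (below 0.12 rad), and the tag, let go, lies flat on the 30 degree slope (23 to 37 degrees from level) (x of loop_leg in the frame of tag_grip between 0.034 and 0.083 m and y of loop_leg in the frame of tag_grip between -0.013 and 0.013 m and z of loop_leg in the frame of tag_grip between -0.03 and 0.012 m and value of joint gate below 0.12 rad and angle between tag_grip's own z axis and vertical between 0.4 and 0.65 rad); the robot touches nothing.
It fails at once if the felt block is pushed away (more than 30 mm) (distance of felt_block from where it was at the start of the episode above 0.03 m).
It fails at once if the spool is pushed away (more than 30 mm) (distance of spool_0 from where it was at the start of the episode above 0.03 m).
It fails at once if the tape roll is pushed away (more than 30 mm) (distance of tape_roll from where it was at the start of the episode above 0.03 m).
It also fails if it takes over 48 s, if anything falls off the work surface, if the arm or the gripper's body presses on something with over 40 N, if the wrist force passes 120 N, or if a joint passes its speed limit or range.

ROBOT

A 6-joint arm with a two-finger parallel gripper is mounted at the origin on a cart in front of the work surface, level with it; the furniture and walls round the work are solid. World frame = base frame: x ahead of the robot, y to its left, z up, the work surface at z = 0. Lengths are in m, angles in rad, forces in N, time in s.
With the tool pointing down it reaches from about 0.275 to 0.825 m from the base axis. Payload 4.9 kg.
Tool frame: the origin (TCP) lies midway between the tips of the shut fingers; the grasp point (between the pads) lies 19 mm behind it (bot.grip_depth is the distance from the TCP to the grasp point, in m); y points along the fingers, x is the direction in which the jaws open and shut, and the axes are right-handed (so a half turn about y gives the same grasp; the last joint's range is limited). The gripper opens to 85 mm and grips with 20 to 120 N. Pads are 22 mm wide; open, the fingers measure 114 mm over their backs; the gripper's body (76 mm by 85 mm) begins 54 mm behind the grasp point. The pads swing forward as they close: fully open they stand 13 mm farther back than shut.
Start: joints at [1.025, 0.326, -0.193, 1.052, 0, 1.437], TCP at [0.22, 0.504, 0.231] pointing down, gripper open.
Joint ranges: [-2.65, 2.65], [-0.97, 1.79], [-1.3, 1.35], [-1.93, 2.1], [-1.47, 1.37], [-3.14, 3.14]. Speed limits (rad/s): [2.57, 2.57, 3.14, 3.14, 3.14, 3.14].

INTERFACE

Orientations are given as a unit quaternion [w, x, y, z].
In Python, from cell import bot gives the robot as it stands. Calls block until the motion is done:
- bot.move_pose(position, orientation): joint-space move of the TCP to a pose.
- bot.move_linear(position, speed=0.15, rotation=None, until_force=None): straight line of the TCP; rotation=None keeps the orientation; speed is the mean speed in m/s. With until_force (N) it stops when the force on the tool has changed by that much, and returns True; else False.
- bot.goto_joints(angles): joint-space move.
- bot.set_gripper(opening, grasp_force=None): opening from 0.0 (shut) to 1.0 (fully open); grasp_force is the grip in N (None keeps the last); returns when the fingers have stopped.
- bot.wait(seconds).
- bot.solve_ik(position, orientation): joint angles nearest the present ones, or None.
- bot.camera(name): name is "scene" or "top" or "wrist"; returns the picture (400x640x3 uint8, red, green, blue); there is no depth.
- bot.calibration(name): a dict with "mtx" (3x3 intrinsics, pixels), "k1" (the pictures are not rectified: a ray, as slopes to the right and down, at radius r is drawn at 1 + k1 r^2 times it, then the intrinsics apply), "extrinsics" (4x4, takes a point from world to camera coordinates); the wrist camera has in their place "hand_eye" (4x4, takes a point from camera to tool coordinates, whose origin is the TCP and whose axes are the tool frame's). Camera axes: x right, y down, z forward; pixel columns grow to the right and rows downward; lengths in m; the calibration is good to about 2 mm. A picture is of the moment at which its call begins: read the wrist's pose just before it. calibration takes no time and is no camera call.
A pose or a line that the arm cannot do raises bot.PlanningError and nothing moves.
- bot.close_job(): hands the job in, once; it reports no verdict.
Trained networks look in the newest picture that a camera, given by its name, has taken for a name from the list of things; names that differ only in an ending like _2 or _b are one class to them, and where a whole thing is asked for, a point or a joint stands for the part that bears it (a point fixed in the world has none). Each returns a list of dicts, best first, with "confidence" (0 to 1); they miss things now and then, are a little off and sometimes report something else, mostly with a low value. They report only what shows in the picture. A call takes as long as a camera call. They do not tell look-alikes from the thing itself.
- bot.search_frame(camera, thing): "bbox" ([left, top, width, height] in pixels, round what is visible of it).
Readings, each from a call of its own:
- bot.read_clock(): time.
- bot.read_joint_positions(): joint angles.
- bot.read_joint_vel(): joint speeds.
- bot.read_joint_efforts(): joint torques, N m.
- bot.read_position(): TCP position.
- bot.read_tool_rot(): TCP orientation.
- bot.read_ft_force(): force on the tool from outside, world axes, zero at the start.
- bot.read_moment(): the same for the moment, N m.
- bot.read_gripper_width(): opening from 0.0 (shut) to 1.0 (fully open).
Only numpy, scipy, OpenCV 4.12 (cv2) and the standard library are available. Lean on these libraries where they do the work, as an engineer would, in place of code of your own. Each camera call takes 0.05 s, during which the arm holds its last target.

## Working session

There is one attempt and no reset: what is moved stays moved. The work goes in short steps, each a Python script; the robot and the scene stay as the last script left them, time stands still between calls to the robot, and variables do not carry over. Pictures are saved under pics/ and viewed, and the job is handed in when it is done.

```bash
ls; mkdir -p pics; python3 - <<'E'
from cell import bot
import cv2
for n in ["scene","top","wrist"]:
    im=bot.camera(n); cv2.imwrite(f"pics/{n}0.png",im[:,:,::-1])
    for t in ["tag_grip","board","felt_block","spool_0","tape_roll","loop_leg"]:
        try: print(n,t,[(d['bbox'],round(d['confidence'],2)) for d in bot.search_frame(n,t)])
        except Exception as e: print(n,t,e)
    c=bot.calibration(n); print({k:(v.round(4).tolist() if hasattr(v,'round') and hasattr(v,'tolist') else v) for k,v in c.items()})
print(bot.read_clock(),bot.read_position(),bot.read_tool_rot())
E
```

```text
pics
scene tag_grip [([217.0, 194.2, 52.5, 41.6], 0.98), ([273.3, 206.4, 38.9, 26.8], 0.75)]
scene board [([330.7, 191.0, 69.1, 103.5], 0.69)]
scene felt_block [([399.4, 286.9, 39.9, 43.3], 0.79), ([330.1, 191.0, 69.7, 108.5], 0.73)]
scene spool_0 [([180.2, 198.9, 18.3, 19.5], 0.59)]
scene tape_roll [([280.5, 164.4, 27.6, 21.7], 0.7)]
scene loop_leg [([329.6, 192.4, 69.9, 103.3], 0.77)]
{'mtx': [[369.2354, 0.0, 322.4608], [0.0, 369.2354, 203.0401], [0.0, 0.0, 1.0]], 'k1': -0.07553855679167165, 'extrinsics': [[0.4986, -0.8666, 0.0202, -0.2638], [-0.5473, -0.3328, -0.7679, 0.3904], [0.6722, 0.3719, -0.6402, 0.6692], [0.0, 0.0, 0.0, 1.0]]}
top tag_grip [([254.9, 212.5, 19.1, 65.6], 0.75), ([298.2, 204.1, 21.6, 39.0], 0.74), ([353.2, 178.6, 64.6, 85.9], 0.67)]
top board [([355.3, 178.3, 60.1, 87.6], 0.95), ([255.0, 214.9, 20.2, 61.7], 0.24)]
top felt_block [([427.9, 236.6, 38.1, 21.3], 0.61)]
top spool_0 [([209.0, 264.8, 17.3, 18.2], 0.46)]
top tape_roll [([251.6, 153.6, 31.2, 30.3], 0.62)]
top loop_leg [([356.5, 180.3, 59.2, 85.2], 0.73)]
{'mtx': [[386.4975, 0.0, 328.1585], [0.0, 386.4975, 204.5282], [0.0, 0.0, 1.0]], 'k1': 0.028211226078028548, 'extrinsics': [[-0.0893, -0.996, 0.0009, 0.0947], [-0.974, 0.0872, -0.2092, 0.5822], [0.2083, -0.0195, -0.9779, 1.111], [0.0, 0.0, 0.0, 1.0]]}
wrist tag_grip []
wrist board []
wrist felt_block []
wrist spool_0 [([285.6, 307.8, 31.4, 20.7], 0.79)]
wrist tape_roll []
wrist loop_leg [([289.6, 309.9, 24.5, 20.1], 0.49)]
{'mtx': [[291.4491, 0.0, 318.5252], [0.0, 291.4491, 199.9248], [0.0, 0.0, 1.0]], 'k1': 0.0140457863704673, 'hand_eye': [[1.0, -0.0006, -0.0009, -0.0013], [0.0007, -0.259, 0.9659, -0.1416], [-0.0008, -0.9659, -0.259, 0.0663], [0.0, 0.0, 0.0, 1.0]]}
1.05 [0.22012078 0.50402629 0.23127196] [-0.59166243  0.59166832  0.38719663 -0.38722467]
```

View pictures.

View pics/scene0.png

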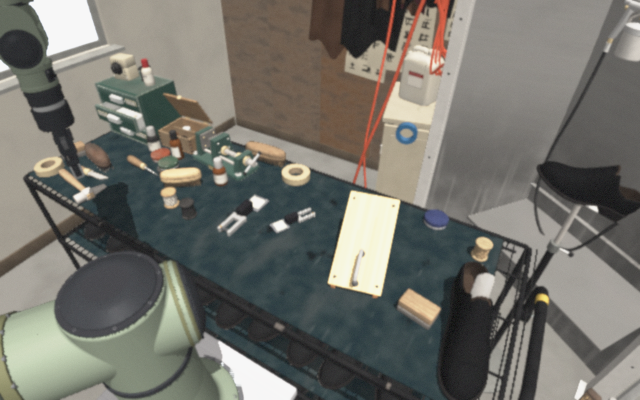

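View pics/top0.png

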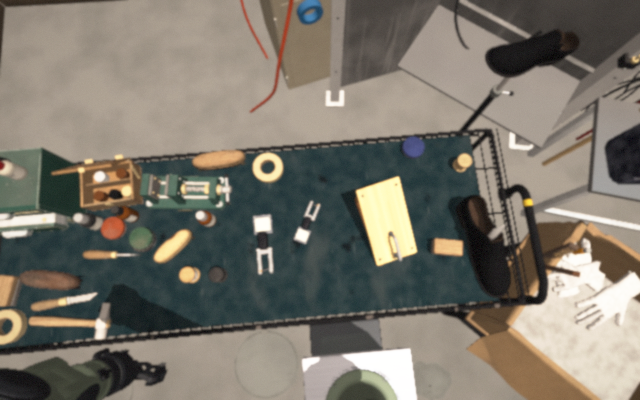

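View pics/wrist0.png

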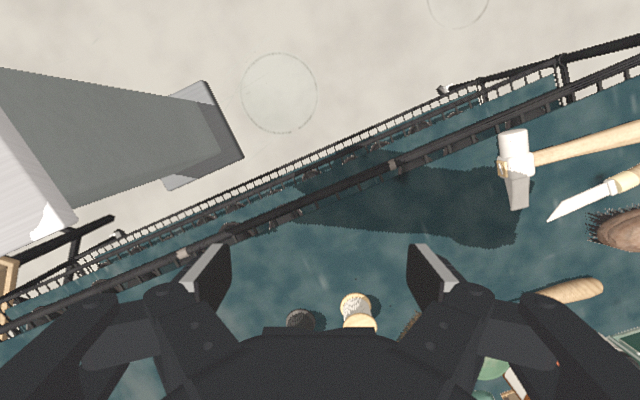

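```bash
cat > h.py <<'E'
import numpy as np, cv2
from scipy.spatial.transform import Rotation as R
def q2R(q): return R.from_quat([q[1],q[2],q[3],q[0]]).as_matrix()
def R2q(M):
    q=R.from_matrix(M).as_quat(); return [q[3],q[0],q[1],q[2]]
def ray(cal,px,T_cw=None):
    """returns origin, dir in world. T_cw: camera->world 4x4"""
    K=cal['mtx']; k1=cal['k1']
    d=np.array([(px[0]-K[0,2])/K[0,0],(px[1]-K[1,2])/K[1,1]]); u=d.copy()
    for _ in range(20): u=d/(1+k1*(u@u))
    if T_cw is None: T_cw=np.linalg.inv(cal['extrinsics'])
    return T_cw[:3,3],T_cw[:3,:3]@np.array([u[0],u[1],1.])
def at_z(o,d,z): return o+d*(z-o[2])/d[2]
def tri(rays):
    A=np.zeros((3,3));b=np.zeros(3)
    for o,d in rays:
        d=d/np.linalg.norm(d);P=np.eye(3)-np.outer(d,d);A+=P;b+=P@o
    x=np.linalg.solve(A,b)
    res=[np.linalg.norm(np.cross(x-o,d/np.linalg.norm(d))) for o,d in rays]
    return x,res
def proj(cal,X,T_cw=None):
    T=cal['extrinsics'] if T_cw is None else np.linalg.inv(T_cw)
    p=T[:3,:3]@X+T[:3,3]; u=p[:2]/p[2]; u=u*(1+cal['k1']*(u@u))
    return np.array([u[0]*cal['mtx'][0,0]+cal['mtx'][0,2],u[1]*cal['mtx'][1,1]+cal['mtx'][1,2]])
def wristT(cal,pos,q):
    T=np.eye(4);T[:3,:3]=q2R(q);T[:3,3]=pos
    return T@cal['hand_eye']
E
python3 - <<'E'
from cell import bot
from h import *
im=cv2.imread("pics/top0.png");sc=cv2.imread("pics/scene0.png")
a=cv2.resize(im[140:300,200:480],None,fx=2.8,fy=2.8,interpolation=cv2.INTER_CUBIC)
cv2.imwrite("pics/topc.png",a)
b=cv2.resize(sc[150:340,170:450],None,fx=2.8,fy=2.8,interpolation=cv2.INTER_CUBIC)
cv2.imwrite("pics/scc.png",b)
c=bot.calibration("top")
for n,p in dict(grip=(263,240),rear=(262,216),tipL=(259,273),tipR=(270,272),small=(308,222),felt=(447,247),spool=(217,274),tape=(267,168),ul=(357,189),ur=(399,177),lr=(416,256),ll=(377,265)).items():
    print(n,at_z(*ray(c,p),0.01).round(3))
print(q2R(bot.read_tool_rot()).round(3))
E
```

```text
grip [0.505 0.253 0.01 ]
rear [0.581 0.252 0.01 ]
tipL [0.406 0.27  0.01 ]
tipR [0.405 0.237 0.01 ]
small [0.549 0.109 0.01 ]
felt [ 0.433 -0.312  0.01 ]
spool [0.414 0.398 0.01 ]
tape [0.737 0.227 0.01 ]
ul [ 0.642 -0.055  0.01 ]
ur [ 0.669 -0.194  0.01 ]
lr [ 0.414 -0.213  0.01 ]
ll [ 0.397 -0.091  0.01 ]
[[ 0.4   -0.    -0.916]
 [ 0.916 -0.     0.4  ]
 [-0.    -1.     0.   ]]
```

View pics/topc.png

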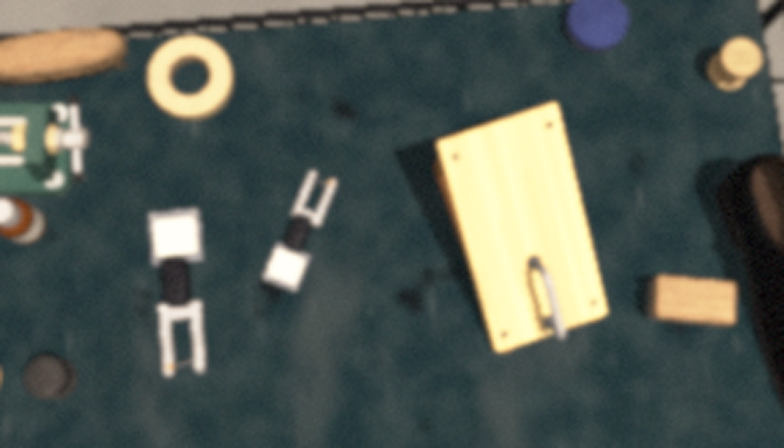

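View pics/scc.png

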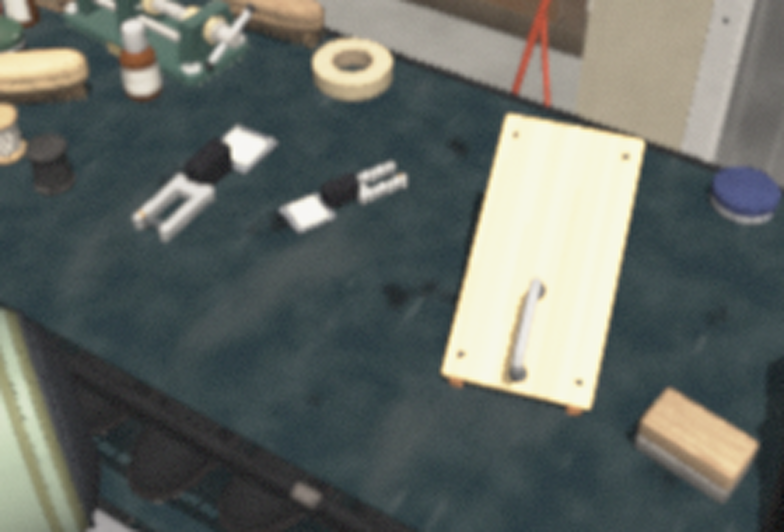

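```bash
python3 - <<'E'
from cell import bot
from h import *
c=bot.calibration("top")
P={}
for n,p,z in [('ul',(357,189),.139),('ur',(399,177),.139),('lr',(416,256),.014),('ll',(377,265),.014)]:
    P[n]=at_z(*ray(c,p),z); print(n,P[n].round(3))
u=(P['ul']+P['ur']-P['lr']-P['ll'])/2; print(u.round(3),np.degrees(np.arctan2(u[1],u[0])),np.linalg.norm(u))
M=np.array([[0,1,0],[0,0,-1],[-1,0,0]]).T.astype(float)
M2=np.array([[0,-1,0],[0,0,-1],[1,0,0]]).T.astype(float)
for M_ in (M,M2):
  for p in [(.57,.25,.25),(.6,-.13,.35),(.5,.25,.05)]:
    j=bot.solve_ik(p,R2q(M_)); print(None if j is None else np.round(j,2))
bot.move_pose((.57,.27,.25),R2q(M))
pos,q=bot.read_position(),bot.read_tool_rot()
im=bot.camera("wrist"); cv2.imwrite("pics/w1.png",im[:,:,::-1]); np.savez("w1.npz",pos=pos,q=q)
print(pos,q,bot.read_clock(), bot.search_frame("wrist","tag_grip"))
bot.move_linear((.57,.19,.25),speed=.2)
pos,q=bot.read_position(),bot.read_tool_rot()
im=bot.camera("wrist"); cv2.imwrite("pics/w2.png",im[:,:,::-1]); np.savez("w2.npz",pos=pos,q=q)
bot.move_pose((.56,-.10,.33),R2q(M))
pos,q=bot.read_position(),bot.read_tool_rot()
im=bot.camera("wrist"); cv2.imwrite("pics/w3.png",im[:,:,::-1]); np.savez("w3.npz",pos=pos,q=q)
bot.move_linear((.56,-.20,.33),speed=.2)
pos,q=bot.read_position(),bot.read_tool_rot()
im=bot.camera("wrist"); cv2.imwrite("pics/w4.png",im[:,:,::-1]); np.savez("w4.npz",pos=pos,q=q)
print(bot.read_clock())
E
```

```text
ul [ 0.61  -0.042  0.139]
ur [ 0.634 -0.166  0.139]
lr [ 0.414 -0.212  0.014]
ll [ 0.397 -0.09   0.014]
[0.217 0.047 0.125] 12.35822788393319 0.25449690894829785
[0.29 0.45 0.05 1.16 0.   0.29]
[-0.33  0.41  0.23  1.39  0.   -0.33]
[ 0.33  0.53 -0.4   0.65  0.    0.33]
[ 0.29  0.45  0.05  1.16  0.   -2.85]
[-0.33  0.41  0.23  1.39  0.    2.81]
[ 0.33  0.53 -0.4   0.65  0.   -2.81]
[0.56933215 0.27078906 0.24994421] [ 0.49993022 -0.49954959 -0.50020015  0.50031969] 2.6583 [{'bbox': [168.3, 106.6, 63.4, 99.8], 'confidence': 0.95}, {'bbox': [280.0, 34.1, 48.8, 154.0], 'confidence': 0.6}]
5.2083
```

View pics/w1.png

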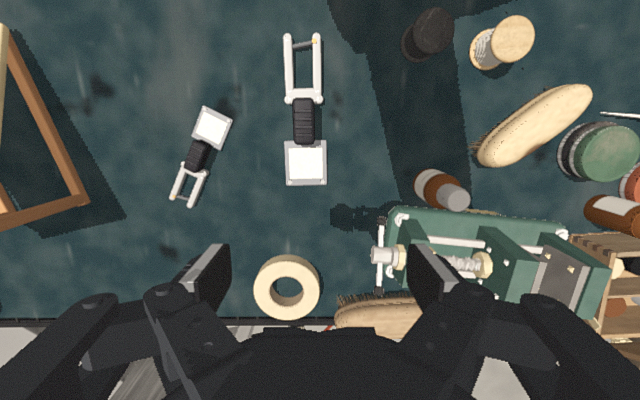

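View pics/w2.png

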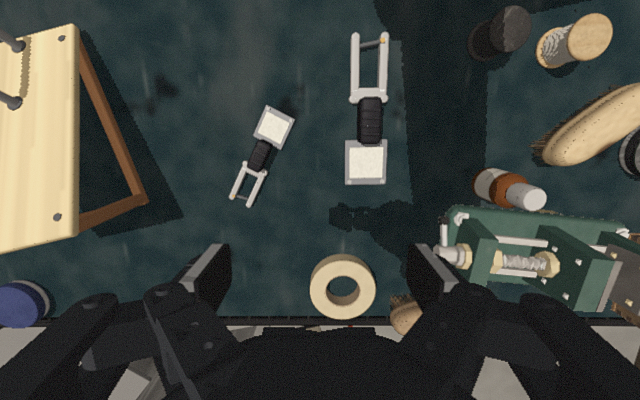

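View pics/w3.png

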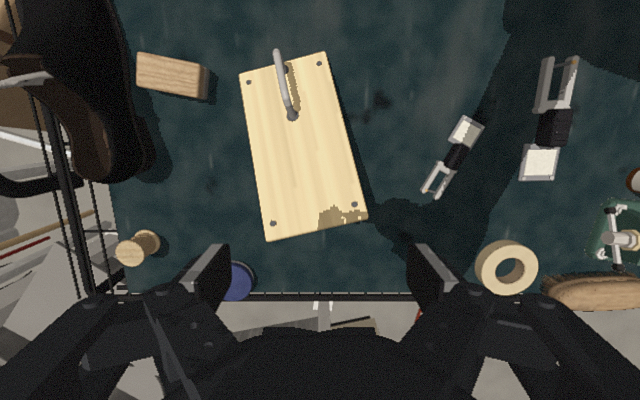

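View pics/w4.png

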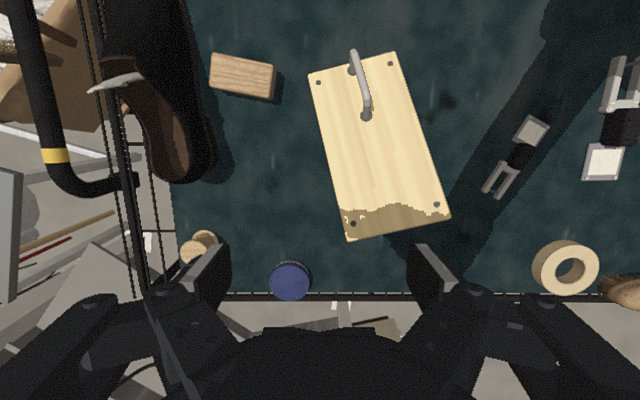

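```bash
python3 - <<'E'
import cv2,numpy as np
def crop(n,x,y,w,h,s): return cv2.resize(cv2.imread(f"pics/{n}.png")[y:y+h,x:x+w],None,fx=s,fy=s,interpolation=cv2.INTER_NEAREST)
a=np.hstack([crop("w1",270,25,80,165,3.5),crop("w2",330,25,80,165,3.5)]); cv2.imwrite("pics/tagc.png",a)
a=np.hstack([crop("w3",230,35,150,215,2.6),crop("w4",300,35,155,215,2.6)]); cv2.imwrite("pics/brdc.png",a); print(a.shape)
E
```

```text
(559, 793, 3)
```

View pics/tagc.png

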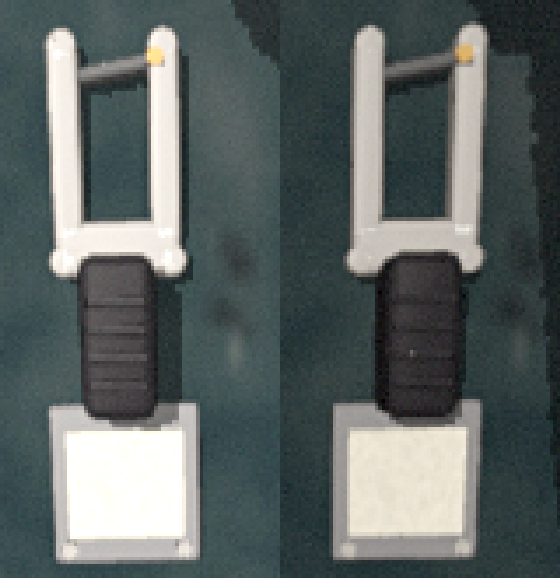

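View pics/brdc.png

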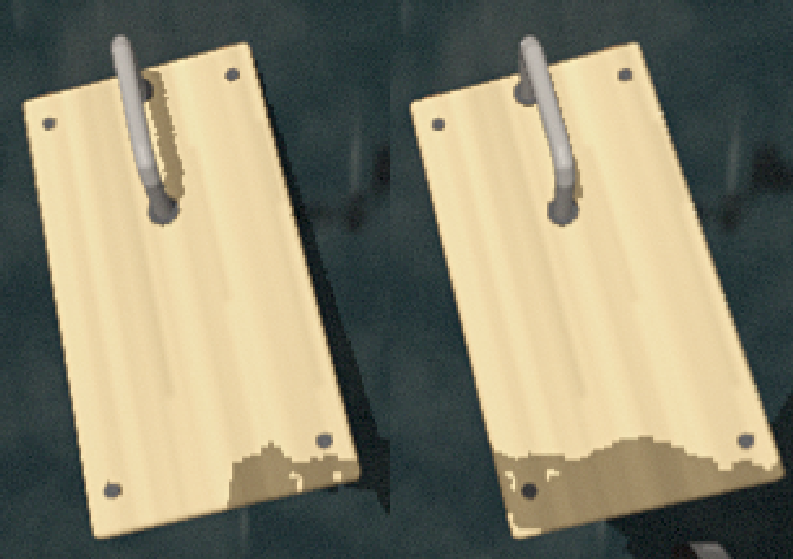

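```bash
cat > meas.py <<'E'
from cell import bot
from h import *
c=bot.calibration("wrist")
def T(n): d=np.load(n+".npz"); return wristT(c,d['pos'],d['q'])
Ts={n:T(n) for n in("w1","w2","w3","w4")}
A={'pTL':((49,405),(333,405)),'pTR':((200,403),(482,403)),'pBR':((200,558),(480,558)),'pBL':((50,560),(331,558)),'tL':((59,27),(370,26)),'tR':((168,25),(476,25)),
'gTL':((84,256),(383,254)),'gBR':((156,416),(459,415)),'gTR':((156,256),(461,254)),'gBL':((84,416),(382,415))}
W={}
for n,(a,b) in A.items():
    pa=(270+(a[0]+.5)/3.5-.5,25+(a[1]+.5)/3.5-.5); pb=(330+(b[0]-280+.5)/3.5-.5,25+(b[1]+.5)/3.5-.5)
    x,r=tri([ray(c,pa,Ts['w1']),ray(c,pb,Ts['w2'])]); W[n]=x; 
    z={'p':.005,'t':.008,'g':.036}[n[0]]
    print(n,x.round(4),np.round(r,4),at_z(*ray(c,pa,Ts['w1']),z).round(4),at_z(*ray(c,pb,Ts['w2']),z).round(4))
B={'LL':((23,103),(411,103)),'LR':((245,42),(637,42)),'UR':((359,478),(783,473)),'UL':((96,538),(515,538)),'h1':((48,124),(438,124)),'h2':((232,75),(625,75)),'h3':((324,441),(746,440)),'h4':((112,491),(529,491)),'leg':((163,212),(563,212))}
for n,(a,b) in B.items():
    pa=(230+(a[0]+.5)/2.6-.5,35+(a[1]+.5)/2.6-.5); pb=(300+(b[0]-390+.5)/2.6-.5,35+(b[1]+.5)/2.6-.5)
    x,r=tri([ray(c,pa,Ts['w3']),ray(c,pb,Ts['w4'])]); W[n]=x
    print(n,x.round(4),np.round(r,4))
u=(W['UL']+W['UR']-W['LL']-W['LR'])/2; print(u,np.linalg.norm(u),np.degrees(np.arctan2(u[1],u[0])),np.degrees(np.arcsin(u[2]/np.linalg.norm(u))))
u2=(W['h3']+W['h4']-W['h1']-W['h2'])/2; print(u2,np.degrees(np.arctan2(u2[1],u2[0])),np.degrees(np.arcsin(u2[2]/np.linalg.norm(u2))))
v=(W['LL']-W['LR']+W['UL']-W['UR'])/2;print(np.linalg.norm(v),np.degrees(np.arctan2(-v[0],v[1])))
print('centre',(W['UL']+W['UR']+W['LL']+W['LR'])/4,(W['h3']+W['h4']+W['h1']+W['h2'])/4)
E
python3 meas.py
```

```text
pTL [0.5264 0.224  0.0028] [0.0004 0.0004] [0.5259 0.2243 0.005 ] [0.5267 0.2238 0.005 ]
pTR [ 0.526   0.2806 -0.0012] [0.0005 0.0005] [0.5251 0.2804 0.005 ] [0.5261 0.2792 0.005 ]
pBR [0.5833 0.2807 0.0101] [0.0005 0.0005] [0.5839 0.2809 0.005 ] [0.5849 0.282  0.005 ]
pBL [0.5832 0.2237 0.0122] [0.0001 0.0001] [0.5847 0.2229 0.005 ] [0.5848 0.2244 0.005 ]
tL [0.4029 0.2325 0.0132] [0.0003 0.0003] [0.4013 0.232  0.008 ] [0.4018 0.2331 0.008 ]
tR [0.4013 0.2686 0.0084] [0.0005 0.0005] [0.4006 0.2686 0.008 ] [0.4017 0.2687 0.008 ]
gTL [0.4744 0.2393 0.0146] [0.0001 0.0001] [0.4759 0.241  0.036 ] [0.4761 0.2364 0.036 ]
gBR [0.528  0.2645 0.0353] [0.0003 0.0003] [0.5277 0.2645 0.036 ] [0.5283 0.2644 0.036 ]
gTR [0.4751 0.2645 0.024 ] [0.0002 0.0002] [0.4759 0.2647 0.036 ] [0.4762 0.2621 0.036 ]
gBL [0.5286 0.2391 0.0276] [0.0003 0.0003] [0.5277 0.2398 0.036 ] [0.5283 0.238  0.036 ]
LL [ 0.4272 -0.2154  0.0163] [0.0002 0.0002]
LR [ 0.3968 -0.0922  0.0176] [0. 0.]
UR [ 0.605  -0.0403  0.1365] [0.0012 0.0012]
UL [ 0.6362 -0.1638  0.1368] [0. 0.]
h1 [ 0.4391 -0.2003  0.0245] [0.0002 0.0002]
h2 [ 0.4145 -0.0993  0.0249] [0. 0.]
h3 [ 0.5902 -0.0561  0.1292] [0.0002 0.0002]
h4 [ 0.6157 -0.1567  0.128 ] [0. 0.]
leg [ 0.486  -0.1352  0.0601] [0. 0.]
[0.20859051 0.05177712 0.1196683 ] 0.24599059506197346 13.94041839279013 29.109163374827677
[0.17620072 0.04340882 0.10386636] 13.839789987607691 29.785270175301804
0.12709473371220478 -165.97140709044513
centre [ 0.51629802 -0.12790992  0.07680974] [ 0.51485587 -0.12811434  0.07664448]
```

```bash
cat > plan.py <<'E'
from h import *
def toolR(tx,tz):
    tx=tx/np.linalg.norm(tx); ty=np.cross(tz,tx)
    return np.array([-ty,-tz,tx]).T
yaw=np.radians(13.9);
U=np.array([np.cos(np.pi/6)*np.cos(yaw),np.cos(np.pi/6)*np.sin(yaw),.5])
N=np.array([-.5*np.cos(yaw),-.5*np.sin(yaw),np.cos(np.pi/6)])
LEG=np.array([.4862,-.1352,.0592])  # on the panel surface
RB=toolR(-U,N)
a=np.radians(180.7); RG=toolR(np.array([np.cos(a),np.sin(a),0]),np.array([0,0,1.]))
G=np.array([.499,.2517,0])
HT=.006
def board(x,h): # TCP with leg at tag x, tag underside h above the panel
    return LEG+U*x+N*(HT+h)
E
python3 - <<'E'
from cell import bot
from plan import *
for p,M in [(G+[0,0,.1],RG),(G+[0,0,HT],RG),(board(.13,.08),RB),(board(.13,.0),RB),(board(.045,0),RB),(board(.077,.1),RB)]:
    j=bot.solve_ik(p,R2q(M)); print(None if j is None else np.round(j,2))
bot.move_linear((.56,-.1,.3))
bot.move_pose(G+[0,0,.12],R2q(RG))
bot.move_linear(G+[0,0,HT],speed=.08)
print(bot.read_position(),bot.read_ft_force(),bot.read_clock())
im=bot.camera("wrist"); cv2.imwrite("pics/g1.png",im[:,:,::-1])
bot.set_gripper(0.0,grasp_force=60)
print(bot.read_gripper_width(),bot.read_ft_force(),bot.read_position())
im=bot.camera("wrist"); cv2.imwrite("pics/g2.png",im[:,:,::-1])
bot.move_linear(G+[0,0,.12],speed=.1)
im=bot.camera("wrist"); cv2.imwrite("pics/g3.png",im[:,:,::-1])
print(bot.read_gripper_width(),bot.read_ft_force(),bot.read_clock())
E
```

```text
[ 0.34  0.46 -0.35  0.76  0.    0.32]
[ 0.34  0.59 -0.43  0.55  0.    0.32]
[-0.53  0.12 -0.7   0.36  0.36 -0.71]
[-0.47  0.28 -0.72  0.16  0.33 -0.65]
[-0.59  0.27 -0.9   0.04  0.38 -0.76]
[-0.64  0.05 -0.8   0.37  0.4  -0.81]
[0.49946923 0.25187472 0.00653369] [0.38805802 0.16984662 0.03103192] 9.1167
0.28962711149396325 [-0.4117352   0.58481938  4.33884397] [0.49919341 0.25193156 0.00624959]
0.29726026391721205 [-0.46334653 -0.16353662 -2.73564949] 11.1333
```

```bash
python3 -c "
import cv2,numpy as np
a=[cv2.resize(cv2.imread(f'pics/g{i}.png'),(400,250)) for i in(1,2,3)]
cv2.imwrite('pics/g.png',np.vstack([np.hstack(a[:2]),np.hstack([a[2],a[2]*0])]))"
```

```text
(no output)
```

View pics/g.png

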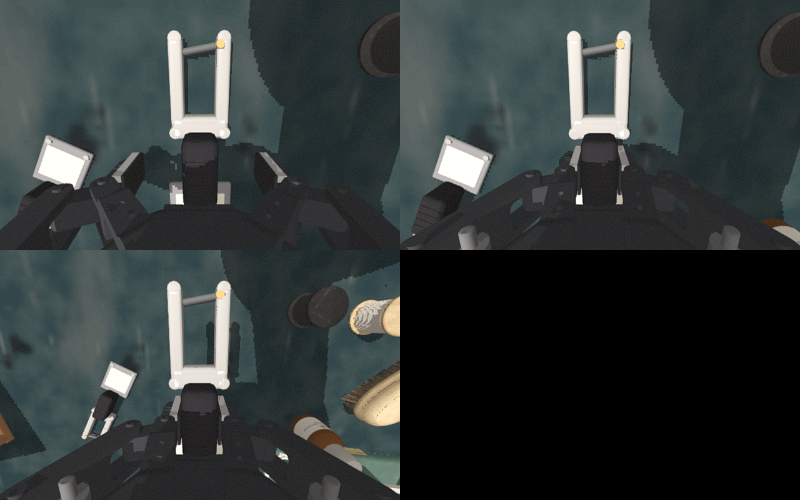

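```bash
python3 - <<'E'
from cell import bot
from h import *
c=bot.calibration("wrist"); im=cv2.imread("pics/g3.png")
for x,s in [(.097,0),(.097,.017),(.097,-.017),(.088,-.017)]:
  for h in (.007,.014):
    print(x,s,h,proj(c,np.array([-s,.006-h,x]),c['hand_eye']).round(1))
for f in("g2","g3"):
    im=cv2.imread(f"pics/{f}.png"); cv2.imwrite(f"pics/{f}c.png",cv2.resize(im[40:240,240:400],None,fx=3,fy=3,interpolation=cv2.INTER_NEAREST))
E
```

```text
0.097 0 0.007 [320.5  49.9]
0.097 0 0.014 [320.6  45.8]
0.097 0.017 0.007 [281.6  49.9]
0.097 0.017 0.014 [279.6  45.8]
0.097 -0.017 0.007 [359.4  49.8]
0.097 -0.017 0.014 [361.6  45.7]
0.088 -0.017 0.007 [358.6  72.1]
0.088 -0.017 0.014 [360.8  69.4]
```

View pics/g3c.png

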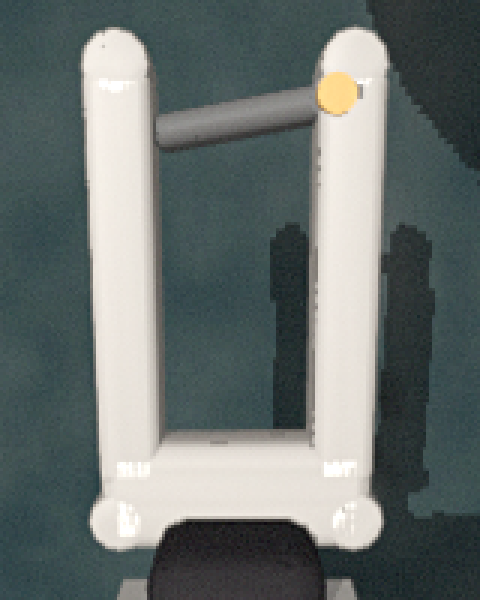

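```bash
python3 - <<'E'
from cell import bot
from plan import *
bot.move_linear(G+[0,0,.27],speed=.2)
bot.move_pose(board(.135,.10),R2q(RB))
bot.move_linear(board(.135,.025),speed=.1)
im=bot.camera("wrist"); cv2.imwrite("pics/b1.png",im[:,:,::-1])
im=bot.camera("scene"); cv2.imwrite("pics/b1s.png",cv2.resize(im[150:320,200:440,::-1],None,fx=3,fy=3,interpolation=cv2.INTER_CUBIC))
c=bot.calibration("wrist")
T=wristT(c,bot.read_position(),bot.read_tool_rot())
for h in (0,.007,.021,.045): print(h,proj(c,LEG+N*h,T).round(1))
print(bot.read_position()-board(.135,.025),bot.read_ft_force(),bot.read_clock())
E
```

```text
0 [320.4 -17.2]
0.007 [320.5 -23.8]
0.021 [320.7 -39.1]
0.045 [321.  -74.6]
[ 0.00029314 -0.00024911  0.00077668] [-0.22993033 -0.07287826 -2.03352909] 14.45
```

View pics/b1.png

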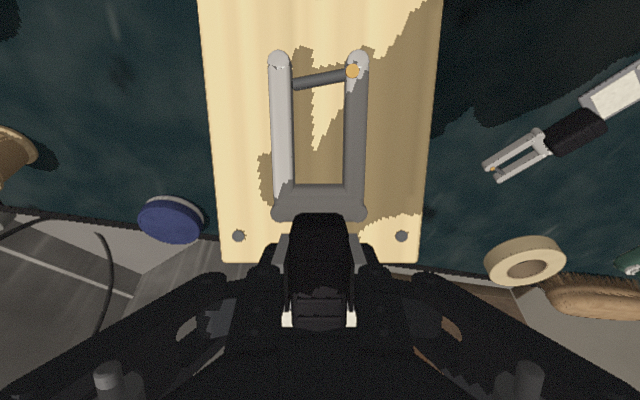

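View pics/b1s.png

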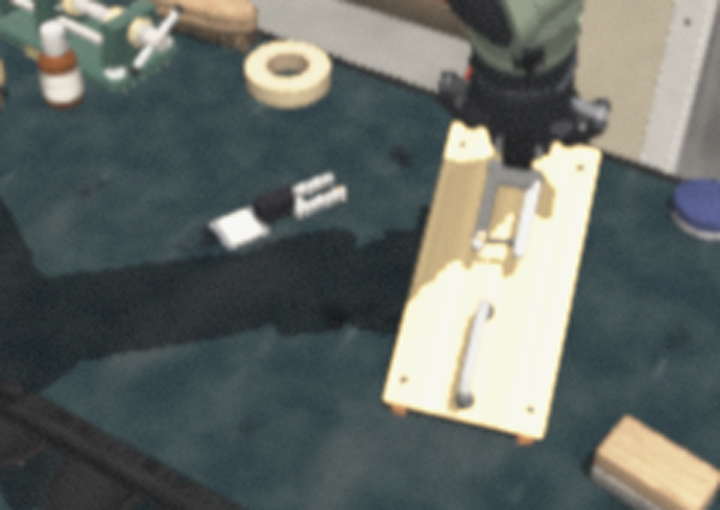

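```bash
python3 - <<'E'
from cell import bot
from plan import *
hit=bot.move_linear(board(.125,-.006),speed=.03,until_force=3)
p=bot.read_position(); d=p-LEG
print(hit,'h',d@N-HT,'x',d@U,bot.read_ft_force(),bot.read_clock())
np.save("h0.npy",d@N-HT)
im=bot.camera("wrist"); cv2.imwrite("pics/b2.png",im[:,:,::-1])
E
```

```text
True h -0.00012288487103029495 x 0.1265261874743372 [-2.57442434 -0.09014423  4.89278262] 15.275
```

View pics/b2.png

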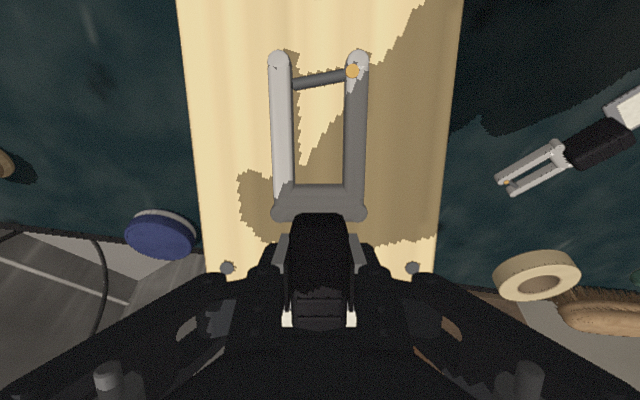

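```bash
python3 - <<'E'
from cell import bot
from plan import *
bot.move_linear(board(.125,.001),speed=.03)
hit=bot.move_linear(board(.075,.001),speed=.05,until_force=15)
d=bot.read_position()-LEG; print(hit,d@U,d@N-HT,bot.read_ft_force())
im=bot.camera("wrist"); cv2.imwrite("pics/s1.png",im[:,:,::-1])
if not hit:
    hit=bot.move_linear(board(.045,.001),speed=.04,until_force=15)
    d=bot.read_position()-LEG; print(hit,d@U,d@N-HT,bot.read_ft_force())
im=bot.camera("wrist"); cv2.imwrite("pics/s2.png",im[:,:,::-1])
im=bot.camera("scene"); cv2.imwrite("pics/s2s.png",cv2.resize(im[180:310,300:440,::-1],None,fx=4,fy=4,interpolation=cv2.INTER_CUBIC))
print(bot.read_clock())
a=[cv2.imread(f"pics/s{i}.png")[0:250,200:440] for i in (1,2)]
cv2.imwrite("pics/s12.png",cv2.resize(np.hstack(a),None,fx=1.6,fy=1.6))
E
```

```text
False 0.07462681284532816 0.0008933619304114298 [-0.73188559  1.69899341 -1.47478977]
False 0.04522290386451362 0.0010696142090567623 [-2.66400041e-03 -1.82246596e-02 -2.77667942e+00]
17.775
```

View pics/s12.png

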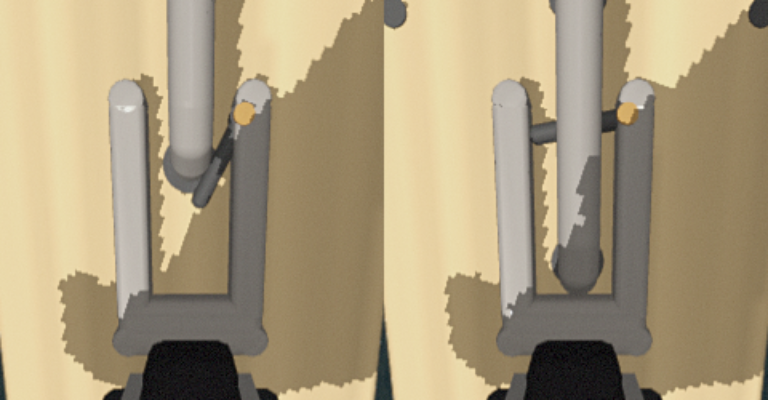

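View pics/s2s.png

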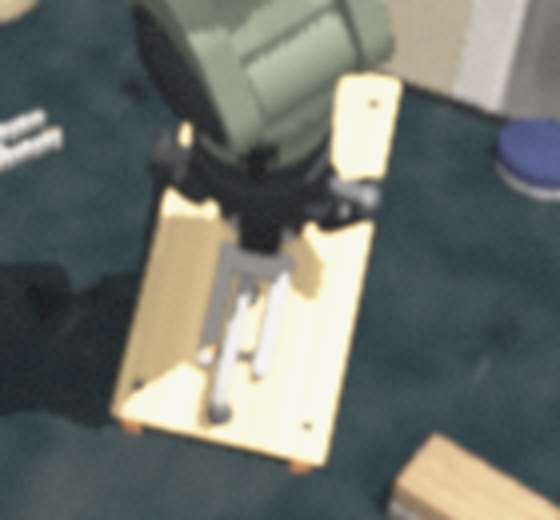

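```bash
python3 - <<'E'
from cell import bot
from plan import *
bot.wait(.3)
hit=bot.move_linear(board(.082,.001),speed=.03,until_force=6)
d=bot.read_position()-LEG; print(hit,d@U,d@N-HT,bot.read_ft_force())
bot.wait(.4)
d=bot.read_position()-LEG; print(d@U,bot.read_ft_force(),bot.read_clock())
im=bot.camera("wrist"); cv2.imwrite("pics/d1.png",cv2.resize(im[0:250,200:440,::-1],None,fx=2.3,fy=2.3))
E
```

```text
True 0.07582062781234726 0.00042226639940719755 [ 0.4552695   0.20574214 -0.29985734]
0.07540494804152811 [-0.99724183 -0.47593982  1.06877966] 19.5
```

View pics/d1.png

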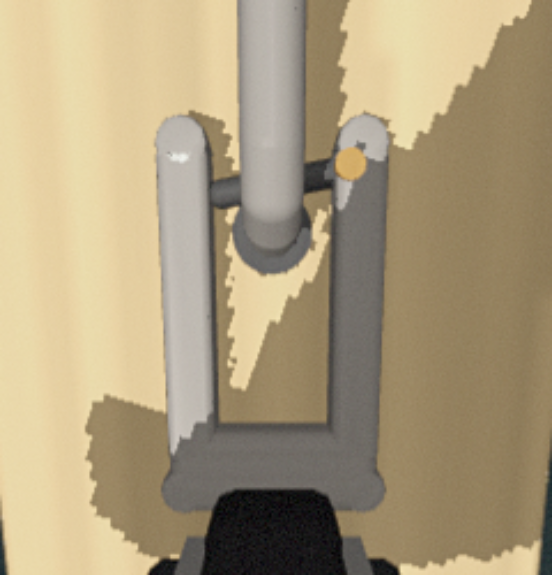

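```bash
python3 - <<'E'
from cell import bot
from plan import *
hit=bot.move_linear(board(.084,.001),speed=.02,until_force=12)
d=bot.read_position()-LEG; print(hit,d@U,d@N-HT,bot.read_ft_force())
bot.wait(.5)
d=bot.read_position()-LEG; print(d@U,bot.read_ft_force(),bot.read_clock())
# ease off slightly, set down on the panel
bot.move_linear(board(d@U-.003,.001),speed=.02)
hit=bot.move_linear(board(d@U-.003,-.004),speed=.01,until_force=2.5)
d=bot.read_position()-LEG; print(hit,d@U,d@N-HT,bot.read_ft_force())
im=bot.camera("wrist"); cv2.imwrite("pics/d2.png",cv2.resize(im[0:250,200:440,::-1],None,fx=2.3,fy=2.3))
E
```

```text
True 0.07633726638928719 0.00044652823707647723 [-3.04123125 -1.7803087   2.86255345]
0.07630506030079182 [-3.27398619 -0.61802372  5.26642816] 20.4
True 0.07231333105554245 0.000472484256489188 [-1.70822873 -0.75069379  4.07816837]
```

View pics/d2.png

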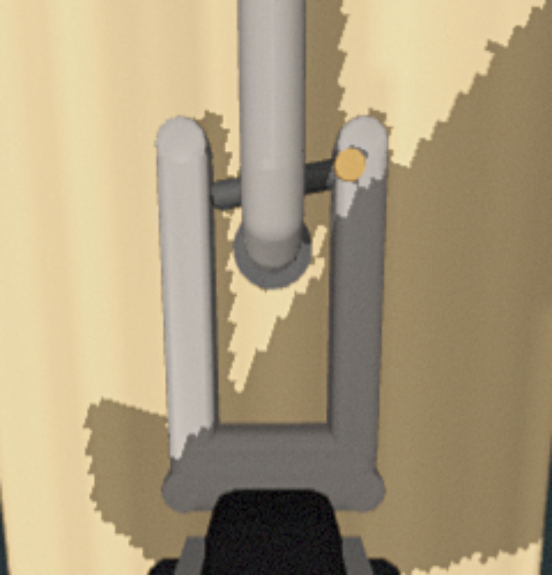

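```bash
python3 - <<'E'
from cell import bot
from plan import *
bot.set_gripper(0.7)
bot.wait(.3)
im=bot.camera("wrist"); cv2.imwrite("pics/r1.png",im[:,:,::-1])
x=(bot.read_position()-LEG)@U
bot.move_linear(board(x,.06),speed=.08)
bot.move_linear(board(x+.06,.13),speed=.15)
pos,q=bot.read_position(),bot.read_tool_rot()
im=bot.camera("wrist"); cv2.imwrite("pics/r2.png",im[:,:,::-1]); np.savez("r2.npz",pos=pos,q=q)
im=bot.camera("scene"); cv2.imwrite("pics/r2s.png",cv2.resize(im[150:340,170:450,::-1],None,fx=2.8,fy=2.8,interpolation=cv2.INTER_CUBIC))
print(bot.read_ft_force(),bot.read_clock())
E
```

```text
[ 0.84532428  0.39263657 -0.20769681] 23.5083
```

View pics/r2.png

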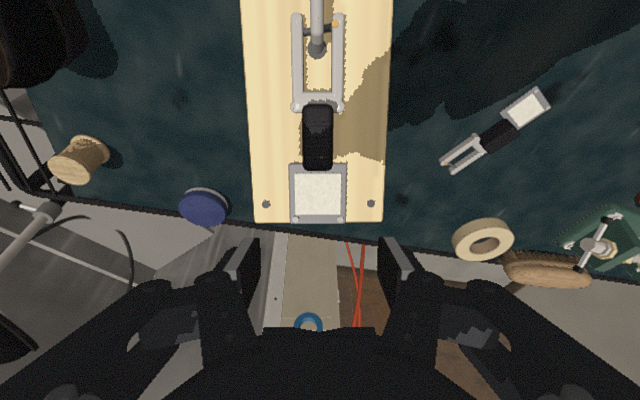

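View pics/r2s.png

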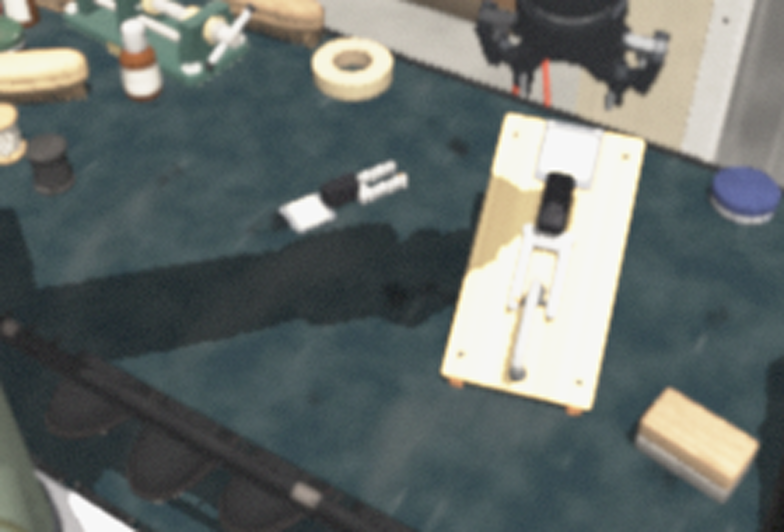

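```bash
python3 - <<'E'
from cell import bot
import cv2,numpy as np
a=cv2.imread("pics/r2.png"); b=bot.camera("wrist")[:,:,::-1]
print(cv2.absdiff(a,np.ascontiguousarray(b))[0:230,240:400].mean())
cv2.imwrite("pics/f.png",cv2.resize(b[0:120,260:380],None,fx=4.5,fy=4.5))
bot.close_job(); print(bot.read_clock())
E
```

```text
4.367038043478261
the job is handed in; nothing more can be done
the job is handed in; nothing more can be done
```

View pics/f.png

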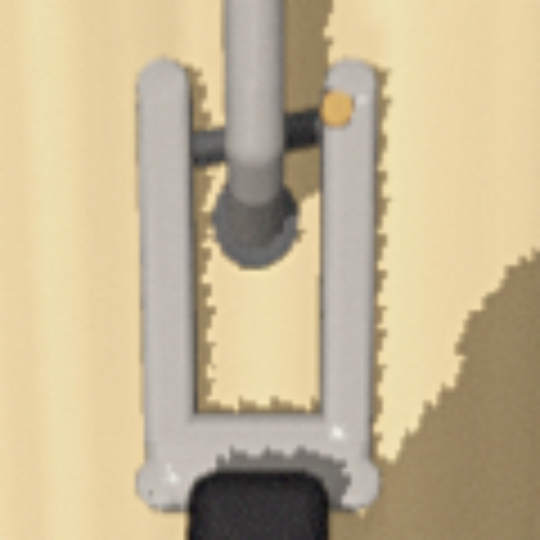

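I hooked the larger rack tag onto the upper leg of the loop, drew it back against its shut gate, let go, and handed the job in at about 23.6 s of the 48 s allowed.

- **Choosing the tag:** two tags were in view, at about (263, 245) and (308, 222) in the top picture. I took the first because it is clearly the larger, measures about 183 mm, and has its mouth towards the robot.
- **Hooking:** I slid the tag down until the leg was about 45 mm ahead of the grip's centre. The wrist picture showed the leg in the throat with the gate shut behind it.
- **Draw-back check:** pulling up the slope, the tag stopped twice against the gate, with the leg 76 mm ahead on both tries. The gate stayed shut.
- **Last pictures:** the tag lies flat and centred on the board with the gate shut and the gripper clear. I saw no shift of the felt block, spool or tape roll.

No check failed. Two were weaker than the rest: before the slide, the fork sat about 1 mm off the tool's middle in the grip, within its roughly 7 mm of play. I judged that the released tag was still from two pictures taken moments apart, not from a longer watch.

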